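# Make up the toy tractor kit

## Robot

A 6-joint arm with a two-finger parallel gripper is mounted at the origin on the work surface. World frame = base frame: x ahead of the robot, y to its left, z up, the work surface at z = 0. Lengths are in m, angles in rad, forces in N, time in s.
With the tool pointing down it reaches from about 0.3 to 0.75 m from the base axis. Payload 8.5 kg.
Tool frame: the origin (TCP) lies at the very end of the fingers, on their centre line; the grasp point (between the pads) lies 19 mm behind it; z points along the fingers, y is the line along which they close (so a half turn about z gives the same grasp; the last joint's range is limited). The gripper opens to 88 mm and grips with 3 to 60 N. Pads are 18 mm wide; open, the fingers measure 123 mm over their backs; the gripper's body (75 mm by 187 mm) begins 45 mm behind the grasp point.
Start: joints at [-1.376, 0.381, 1.297, -0, 1.464, -0.215], TCP at [0.219, -0.504, 0.239] pointing down, gripper open.
Joint ranges: [-3.11, 3.11], [-0.89, 2.33], [0.22, 2.48], [-1.42, 4.56], [0.17, 2.85], [-2.88, 2.88]. Speed limits (rad/s): [2.39, 2.39, 3.14, 3.14, 3.14, 3.14].

## Interface

Orientations are given as a unit quaternion [w, x, y, z].
In Python, from plant import manip gives the robot as it stands.
- The arm moves only by the tool play_rows, never from a script. Its argument "series" is a list of rows, each an object with "jaw": the finger opening in m, from 0 to 0.0881; "xyz": the shift along the tool's x, y, z in m, a list of three; "dr": the turn, a rotation vector about the tool's x, y, z in degrees, a list of three. In form: [{"jaw": jaw, "xyz": [tx, ty, tz], "dr": [ax, ay, az]}, ...]. A call has exactly 5 rows; each row shifts and turns the commanded pose from where the row before left it, along the tool's axes as they then stand; what a row does not reach is not made up. A row lasts 1/8 s, in which the tool goes at most 62.5 mm and 10.7 degrees, less where a joint would pass 70% of its speed; a pose out of reach is approached as far as the arm can. A call with a gripper value outside its range is refused whole. The fingers move at their own pace and stop on an object; the grip force is fixed at half the most. Time passes only in rows, so rows that do not move let the fingers close, or fill a call up. It gives the time, the measured TCP pose, the force, the opening and the grip force at its end, in the units of the state.
- manip.get_state(): the state, without advancing time (a new reading comes with each control period).
- manip.snapshot(name): name is "scene" or "top" or "wrist"; returns the picture (480x640x3 uint8, blue, green, red); there is no depth.
- manip.camera_model(name): a dict with "intrinsics" (3x3 intrinsics, pixels), "rvec" (rotation vector, rad) and "tvec" (3), from world to camera coordinates, as OpenCV has them; the wrist camera has in their place "tool_from_camera" (4x4, takes a point from camera to tool coordinates, whose origin is the TCP and whose axes are the flange's). Camera axes: x right, y down, z forward; pixel columns grow to the right and rows downward; lengths in m; the calibration is good to about 2 mm. A picture is of the moment at which its call begins: read the wrist's pose just before it. camera_model takes no time and is no camera call.
- manip.sign_off(): hands the job in; it is judged then, once.
The state is a dict: "clock": time; "joint_pos": joint angles; "qd": joint speeds; "effort": joint torques, N m; "tool_pos": TCP position; "eef_rot": TCP orientation; "ft_force": force on the tool from outside, world axes, zero at the start; "torque": the same for the moment, N m; "width": finger opening in m; "grasp_force": force on a finger pad.
Only numpy, scipy, OpenCV 4.12 (cv2) and the standard library are available. Lean on these libraries where they do the work, as an engineer would, in place of code of your own. Each camera call takes 0.05 s, during which the arm holds its last target. There are 200 camera calls.

## Task

Make up the kit for one toy tractor in the plywood tray: lay the tractor body flat and lengthwise in the long compartment, stack the two large wheels squarely one on the other in the larger of the two wheel compartments, and stack the two small wheels the same way in the smaller one. Leave the van body, the square wheel blank and the disc that has no axle hole lying where they are.

Things in the scene. Friction and masses are not known exactly. Their poses are not given: they have to be found in the camera images.
- tray: Loose plywood tray, 260 (x) by 280 (y) by 18 mm high, 0.9 kg; floor 5 thick, walls and dividers 8 thick, all 18 high. Origin: centre of underside, z up. Compartments (mm): long one x -2 to 122, y -132 to 132; larger wheel one x -122 to -10, y -20 to 132 (centre -66, 56); smaller wheel one x -122 to -10, y -132 to -28 (centre -66, -80).
- tractor: Toy tractor body, a flat silhouette 100 x 52 mm, 20 mm thick, flat on a 3 mm rubber mat. Origin: underside, centre of the outline; x to the nose, y to the cab roof, z up. Bonnet and chassis y -26 to 8 over all the length; cab with window opening x -48 to 2, up to y 26; exhaust pipe near x 30. Grip across y at x -12, where it is 52 mm wide, near the centre of mass. About 52 g.
- big_a: Large toy wheel: flat wooden disc lying flat on the 3 mm rubber mat, 56 mm diameter, 20 mm thick, with a 12 mm axle hole through the middle. Origin: centre of its underside, z up. About 30 g. Same as big_b; either may be the lower one.
- big_b: The other large toy wheel, same as big_a.
- small_a: Small toy wheel: flat wooden disc lying flat on the 3 mm rubber mat, 40 mm diameter, 20 mm thick, with a 12 mm axle hole through the middle. Origin: centre of its underside, z up. About 16 g. Same as small_b; either may be the lower one.
- small_b: The other small toy wheel, same as small_a.
- van: Look-alike, not part of the kit: toy van body, a flat silhouette 100 x 52 mm and 20 mm thick with a full-height box rear, long roof and sloping windscreen, lying flat. Origin: on the underside at the centre of the outline; x towards the van's nose, y towards its roof.
- square: Look-alike, not part of the kit: square wheel blank not yet sawn round, 56 x 56 mm, 20 mm thick, with a 12 mm axle hole, lying flat. Origin: centre of its underside, x and y along its sides.
- disc: Look-alike, not part of the kit: plain disc of 40 mm diameter and 20 mm thickness without an axle hole, lying flat. Origin: centre of its underside.
Not all that is in view belongs to the job. What is shaped like the big_a but blue is not meant.

How it is judged:
At the end, for the whole second after the job is handed in: Tractor flat in the long compartment, lengthwise within 17 degrees; large wheels stacked flat in the larger wheel compartment, small ones in the smaller, centres within 12 mm; all at rest, released. Van body, square blank and undrilled disc within 30 mm of their start (x of tractor in the frame of tray between 0.02 and 0.1 m and y of tractor in the frame of tray between -0.086 and 0.086 m and angle between each of tractor, big_a, big_b, small_a, small_b's own z axis and vertical below 0.1 rad and z of tractor in the frame of tray below 0.012 m and linear speed of each of tractor, big_a, big_b, small_a, small_b below 0.02 m/s and angle between the x axis of tractor and the y axis of tray, either way round below 0.3 rad and x of big_a in the frame of tray between -0.097 and -0.035 m and y of big_a in the frame of tray between 0.005 and 0.107 m and z of each of big_a, big_b, small_a, small_b in the frame of tray below 0.032 m and x of big_b in the frame of tray between -0.097 and -0.035 m and y of big_b in the frame of tray between 0.005 and 0.107 m and x of small_a in the frame of tray between -0.105 and -0.027 m and y of small_a in the frame of tray between -0.115 and -0.045 m and x of small_b in the frame of tray between -0.105 and -0.027 m and y of small_b in the frame of tray between -0.115 and -0.045 m and horizontal distance between big_a and big_b below 0.012 m and horizontal distance between small_a and small_b below 0.012 m and distance of each of van, square, disc from where it was at the start of the episode below 0.03 m); the robot touches nothing.
It also fails if it takes over 122 s, if anything falls off the work surface, if the arm or the gripper's body presses on something with over 40 N, if the wrist force passes 120 N, or if a joint passes its speed limit or range.

## Working session

There is one attempt and no reset: what is moved stays moved. The work goes in short steps, Python scripts to look and compute and a tool call to move; the robot and the scene stay as the last step left them, time stands still between calls to the robot, and variables do not carry over. Pictures are saved under pics/ and viewed, at most 14 in all, crops included, and the job is handed in when it is done.

Besides the shell and the picture viewer there is one more tool, called by a JSON object that holds its "name" and its "arguments". play_rows: Moves the arm, as the interface text tells. Its arguments: {"type":"object","properties":{"series":{"type":"array","items":{"type":"object","properties":{"jaw":{"type":"number"},"xyz":{"type":"array","items":{"type":"number"}},"dr":{"type":"array","items":{"type":"number"}}}}}},"required":["series"]}

```bash
mkdir -p pics; ls
python3 - <<'E'
from plant import manip
import cv2
s=manip.get_state();print(s)
for n in("top","scene"):
    cv2.imwrite(f"pics/{n}0.png",manip.snapshot(n));print(manip.camera_model(n))
print(manip.camera_model("wrist"))
E
```

```text
pics
{'clock': 0.0, 'joint_pos': array([-1.37628180e+00,  3.81187818e-01,  1.29824466e+00,  2.55216093e-05,
        1.46356499e+00, -2.15329983e-01]), 'qd': array([-0.00107713,  0.00034747,  0.00061031, -0.00191247,  0.00203028,
        0.00033829]), 'effort': array([-2.19605918e-04, -4.37931311e+01, -2.24555898e+01,  7.13493861e-02,
        3.52546864e-02, -1.30554567e-04]), 'tool_pos': array([ 0.21909242, -0.50418659,  0.23814758]), 'eef_rot': array([-7.02237984e-04,  9.79076846e-01,  2.03489645e-01,  1.99962003e-05]), 'ft_force': array([ 0.20407012, -0.01028157, -0.4311569 ]), 'torque': array([-0.00903535,  0.03134366,  0.02527767]), 'grasp_force': 0.0, 'width': 0.08816852419241508}
{'intrinsics': array([[570.03449598,   0.        , 312.71710521],
       [  0.        , 570.03449598, 234.70177142],
       [  0.        ,   0.        ,   1.        ]]), 'rvec': array([ 2.21940617, -2.15596906,  0.081112  ]), 'tvec': array([-0.09255741,  0.45143904,  1.14669035])}
{'intrinsics': array([[587.84034078,   0.        , 311.70017597],
       [  0.        , 587.84034078, 233.32329854],
       [  0.        ,   0.        ,   1.        ]]), 'rvec': array([ 0.88603413,  2.73432873, -0.74578677]), 'tvec': array([ 0.40672283, -0.14510138,  1.47184997])}
{'intrinsics': array([[345.15702205,   0.        , 323.13215383],
       [  0.        , 345.15702205, 243.23902707],
       [  0.        ,   0.        ,   1.        ]]), 'tool_from_camera': array([[ 3.66846172e-04, -9.61488683e-01, -2.74844278e-01,
         6.99658319e-02],
       [ 9.99999927e-01,  3.23906780e-04,  2.01617595e-04,
        -8.01672243e-04],
       [-1.04829111e-04, -2.74844332e-01,  9.61488732e-01,
        -1.46753948e-01],
       [ 0.00000000e+00,  0.00000000e+00,  0.00000000e+00,
         1.00000000e+00]])}
```

View pics/top0.png

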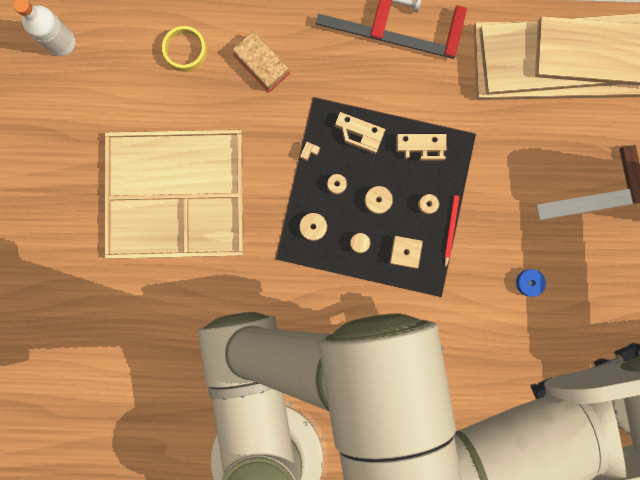

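View pics/scene0.png

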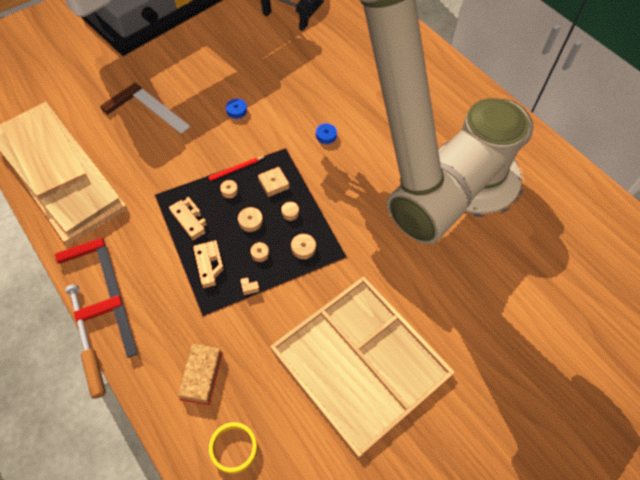

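```bash
cat > h.py <<'E'
import numpy as np,cv2
from plant import manip
from scipy.spatial.transform import Rotation as R
def ray(name,px,z,pose=None):
    """pixels (N,2) -> world xy on plane z"""
    m=manip.camera_model(name);K=m["intrinsics"]
    p=np.atleast_2d(np.float64(px));d=np.c_[p,np.ones(len(p))]@np.linalg.inv(K).T
    if name=="wrist":
        T=m["tool_from_camera"];Rt=R.from_quat(np.roll(pose["eef_rot"],-1)).as_matrix()
        d=d@(Rt@T[:3,:3]).T;c=pose["tool_pos"]+Rt@T[:3,3]
    else:
        Rm=cv2.Rodrigues(m["rvec"])[0];c=-Rm.T@m["tvec"];d=d@Rm
    return (c+d*((z-c[2])/d[:,2])[:,None])[:,:2]
def yaw(s): # direction of tool x axis in world, deg
    v=R.from_quat(np.roll(s["eef_rot"],-1)).as_matrix()
    return np.degrees(np.arctan2(v[1,0],v[0,0])),v
E
python3 - <<'E'
from h import *
im=cv2.imread("pics/top0.png")
cv2.imwrite("pics/crop0.png",cv2.resize(im[95:300,270:480],None,fx=2.9,fy=2.9,interpolation=cv2.INTER_CUBIC))
hsv=cv2.cvtColor(im,cv2.COLOR_BGR2HSV)
# mat: dark hull; wood on it
dark=cv2.inRange(hsv,(0,0,0),(180,255,60));dark[300:]=0;dark[:,480:]=0;dark[:,:270]=0;dark[:95]=0
c=max(cv2.findContours(dark,0,2)[0],key=cv2.contourArea)
hull=np.zeros_like(dark);cv2.fillConvexPoly(hull,cv2.convexHull(c),255);hull=cv2.erode(hull,np.ones((3,3)))
w=cv2.inRange(im,(60,110,140),(255,255,255))&hull
for c in cv2.findContours(w,cv2.RETR_EXTERNAL,2)[0]:
    a=cv2.contourArea(c)
    if a<80: continue
    (r,sz,ang)=cv2.minAreaRect(c);q=ray("top",cv2.boxPoints((r,sz,ang)),.023)
    print(np.round(r,1),a,"world",ray("top",r,.023).round(4),"sides",np.round([np.linalg.norm(q[0]-q[1]),np.linalg.norm(q[1]-q[2])],4),"ang",np.degrees(np.arctan2(*(q[1]-q[0])[::-1])).round(1))
t=ray("top",[(105,133),(241,131),(243,255),(106,258)],.018);print(t,np.linalg.norm(np.diff(t,axis=0),axis=1),t.mean(0))
s=manip.get_state();print(yaw(s))
E
```

```text
[406.2 251.7] 750.0 world [[ 0.4244 -0.2696]] sides [0.0572 0.0578] ang -9.2
[360.  242.5] 281.0 world [[ 0.4404 -0.1756]] sides [0.0365 0.0386] ang -88.3
[313. 226.] 555.0 world [[ 0.4712 -0.0795]] sides [0.0529 0.053 ] ang -88.3
[428.8 203.6] 274.0 world [[ 0.5238 -0.314 ]] sides [0.0386 0.0383] ang -61.8
[378.6 199.2] 553.0 world [[ 0.5298 -0.2115]] sides [0.055  0.0548] ang -61.7
[336.7 183.2] 277.0 world [[ 0.5603 -0.1254]] sides [0.0388 0.0391] ang -31.9
[309.4 151.7] 165.0 world [[ 0.6236 -0.0677]] sides [0.0352 0.0303] ang -24.5
[422.  146.5] 980.5 world [[ 0.6413 -0.2983]] sides [0.0987 0.052 ] ang -88.3
[357.7 131.8] 1044.0 world [[ 0.6679 -0.1657]] sides [0.0531 0.1008] ang -19.0
[[0.65103049 0.35389239]
 [0.66364032 0.07449486]
 [0.40837914 0.06083926]
 [0.3942614  0.33794769]] [0.27968194 0.25562619 0.27746783] [0.52932784 0.20679355]
(np.float64(23.477709104787326), array([[ 9.17215104e-01,  3.98392255e-01, -2.51320938e-04],
       [ 3.98392242e-01, -9.17214279e-01,  1.25967703e-03],
       [ 2.71330422e-04, -1.25551911e-03, -9.99999175e-01]]))
```

View pics/crop0.png

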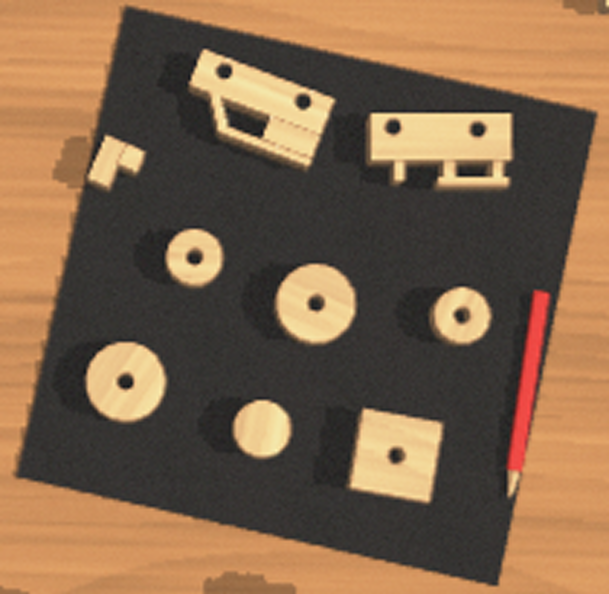

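Candidates (top px):
- Bodies: van (358,132), with a long roof and sloping screen, and tractor (422,146), with the bonnet, thin exhaust and cab window at right.
- Large wheels: (313,226) and (379,199). Not wanted: the square (406,252) and the blue ones, e.g. (531,283).
- Small wheels: (337,183) and (429,204). Not wanted: the holeless disc (360,243).

The crop confirms the tractor is the right-hand body, nose towards +y, cab roof towards -x. All the sizes match.

{"name": "play_rows", "arguments": {"series": [{"jaw":0.088,"xyz":[0,0,0],"dr":[0,0,-9.5]},{"jaw":0.088,"xyz":[0,0,0],"dr":[0,0,-9.5]},{"jaw":0.088,"xyz":[0,0,0],"dr":[0,0,-9.5]},{"jaw":0.088,"xyz":[0,0,0],"dr":[0,0,-9.5]},{"jaw":0.088,"xyz":[0,0,0],"dr":[0,0,-9.5]}]}}

```text
clock: 0.72
tool_pos: [0.2191, -0.5043, 0.2384]
eef_rot: [-0.0, 0.813, 0.583, 0.0]
ft_force: [-0.1, -0.8, -0.2]
width: 0.088
grasp_force: 0.0
```

{"name": "play_rows", "arguments": {"series": [{"jaw":0.088,"xyz":[0,0,0],"dr":[0,0,-9.5]},{"jaw":0.088,"xyz":[0,0,0],"dr":[0,0,-9.5]},{"jaw":0.088,"xyz":[0.03,0.05,0],"dr":[0,0,0]},{"jaw":0.088,"xyz":[0.03,0.05,0],"dr":[0,0,0]},{"jaw":0.088,"xyz":[0.03,0.05,0],"dr":[0,0,0]}]}}

```text
clock: 1.35
tool_pos: [0.3704, -0.4134, 0.2385]
eef_rot: [-0.0, 0.707, 0.707, 0.0]
ft_force: [-0.4, -0.7, 0.1]
width: 0.0881
grasp_force: 0.0
```

{"name": "play_rows", "arguments": {"series": [{"jaw":0.088,"xyz":[0.02,0.054,0.016],"dr":[0,0,0]},{"jaw":0.088,"xyz":[0.02,0.054,0.016],"dr":[0,0,0]},{"jaw":0.088,"xyz":[0.02,0.054,0.016],"dr":[0,0,0]},{"jaw":0.088,"xyz":[0.02,0.054,0.016],"dr":[0,0,0]},{"jaw":0.088,"xyz":[0.022,0.054,0.014],"dr":[0,0,0]}]}}

```text
clock: 1.98
tool_pos: [0.6407, -0.3117, 0.1596]
eef_rot: [-0.001, 0.707, 0.707, -0.0]
ft_force: [-0.2, -0.4, 1.0]
width: 0.0882
grasp_force: 0.0
```

```bash
cat > w.py <<'E'
import sys
from h import *
s=manip.get_state();im=manip.snapshot("wrist");n=sys.argv[1];cv2.imwrite(f"pics/{n}.png",im)
print(s["tool_pos"].round(4),yaw(s)[0].round(2))
hsv=cv2.cvtColor(im,cv2.COLOR_BGR2HSV)
w=cv2.inRange(im,(60,110,140),(255,255,255))
for c in cv2.findContours(w,cv2.RETR_EXTERNAL,2)[0]:
    a=cv2.contourArea(c)
    if a<1000: continue
    r=cv2.minAreaRect(c);q=ray("wrist",cv2.boxPoints(r),.023,s)
    e=q[1]-q[0];print(np.round(r[0]),a,"world",q.mean(0).round(4),np.round([np.linalg.norm(e),np.linalg.norm(q[2]-q[1])],4),np.degrees(np.arctan2(e[1],e[0])).round(1))
E
python3 w.py w1
```

```text
[ 0.6407 -0.3117  0.1596] 89.98
[470. 404.] 1071.5 world [ 0.7844 -0.4859] [0.0369 0.0457] 2.4
[298. 405.] 10066.0 world [ 0.6143 -0.4879] [0.2576 0.0546] 0.0
[ 85. 303.] 5148.0 world [ 0.4265 -0.3788] [0.0631 0.1538] 63.3
[188. 233.] 1820.5 world [ 0.5247 -0.3129] [0.0407 0.0421] 0.0
[325. 212.] 6009.0 world [ 0.6412 -0.2964] [0.1006 0.0492] 88.7
[ 56. 180.] 4937.0 world [ 0.4221 -0.2693] [0.0622 0.0626] 72.3
[605. 197.] 5554.0 world [ 0.8727 -0.2865] [0.0516 0.1415] -0.0
[179. 104.] 4503.5 world [ 0.5292 -0.2115] [0.0544 0.0564] 10.0
[54. 57.] 2818.5 world [ 0.4407 -0.1787] [0.0391 0.0466] 23.9
[427. 172.] 60364.0 world [ 0.7245 -0.2812] [0.2812 0.2961] 84.9
[356.  48.] 7909.0 world [ 0.6635 -0.174 ] [0.0845 0.0514] 67.6
```

View pics/w1.png

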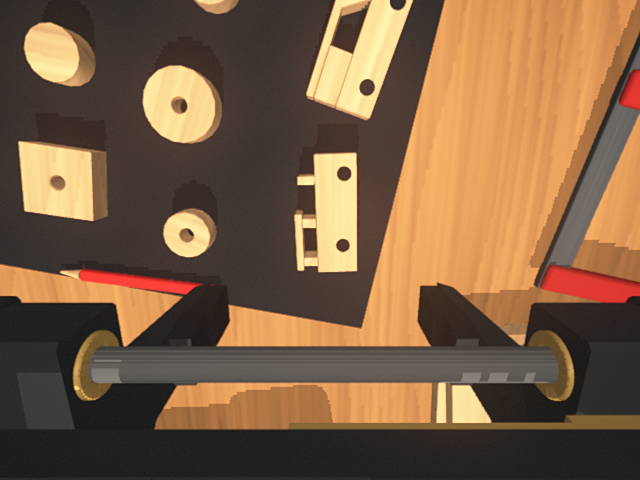

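The wrist view shows the tractor at (325,212) between the open fingers, and its cab and window confirm it. Its position agrees with the top view to 2 mm, so I'll descend and grip.

{"name": "play_rows", "arguments": {"series": [{"jaw":0.088,"xyz":[0.002,0,0.04],"dr":[0,0,0]},{"jaw":0.088,"xyz":[0,0,0.04],"dr":[0,0,0]},{"jaw":0.088,"xyz":[0,0,0.04],"dr":[0,0,0]},{"jaw":0.088,"xyz":[0,0,0.02],"dr":[0,0,0]},{"jaw":0.088,"xyz":[0,0,0.012],"dr":[0,0,0]}]}}

```text
clock: 2.65
tool_pos: [0.6388, -0.3103, 0.0072]
eef_rot: [-0.001, 0.707, 0.707, -0.0]
ft_force: [-0.2, -0.0, -0.7]
width: 0.088
grasp_force: 0.0
```

{"name": "play_rows", "arguments": {"series": [{"jaw":0.04,"xyz":[0,0,0],"dr":[0,0,0]},{"jaw":0.04,"xyz":[0,0,0],"dr":[0,0,0]},{"jaw":0.04,"xyz":[0,0,0],"dr":[0,0,0]},{"jaw":0.04,"xyz":[0,0,0],"dr":[0,0,0]},{"jaw":0.04,"xyz":[0,0,0],"dr":[0,0,0]}]}}

```text
clock: 3.28
tool_pos: [0.6395, -0.3108, 0.0095]
eef_rot: [0.001, 0.707, 0.707, 0.0]
ft_force: [-0.4, 0.8, 4.0]
width: 0.0519
grasp_force: 30.0
```

{"name": "play_rows", "arguments": {"series": [{"jaw":0.04,"xyz":[0,0,-0.03],"dr":[0,0,0]},{"jaw":0.04,"xyz":[0,0,-0.04],"dr":[0,0,0]},{"jaw":0.04,"xyz":[0.05,0,-0.02],"dr":[0,0,0]},{"jaw":0.04,"xyz":[0.05,0,0],"dr":[0,0,0]},{"jaw":0.04,"xyz":[0.05,0,0],"dr":[0,0,0]}]}}

```text
clock: 3.9
tool_pos: [0.639, -0.1591, 0.0989]
eef_rot: [0.0, 0.707, 0.707, 0.0]
ft_force: [1.4, 1.2, -1.2]
width: 0.0517
grasp_force: 30.0
```

{"name": "play_rows", "arguments": {"series": [{"jaw":0.04,"xyz":[0.05,-0.01,0],"dr":[0,0,0]},{"jaw":0.04,"xyz":[0.05,-0.01,0],"dr":[0,0,0]},{"jaw":0.04,"xyz":[0.05,-0.01,0],"dr":[0,0,0]},{"jaw":0.04,"xyz":[0.05,-0.01,0],"dr":[0,0,0]},{"jaw":0.04,"xyz":[0.05,-0.01,0],"dr":[0,0,-1]}]}}

```text
clock: 4.53
tool_pos: [0.5887, 0.0909, 0.0988]
eef_rot: [-0.0, 0.701, 0.713, -0.0]
ft_force: [0.0, 0.4, 0.2]
width: 0.0518
grasp_force: 30.0
```

{"name": "play_rows", "arguments": {"series": [{"jaw":0.04,"xyz":[0.05,0,0],"dr":[0,0,-1]},{"jaw":0.04,"xyz":[0.04,0,0],"dr":[0,0,0]},{"jaw":0.04,"xyz":[0.02,0,0],"dr":[0,0,0]},{"jaw":0.04,"xyz":[0,0,0],"dr":[0,0,0]},{"jaw":0.04,"xyz":[0,0,0],"dr":[0,0,0]}]}}

```text
clock: 5.15
tool_pos: [0.5867, 0.198, 0.0987]
eef_rot: [0.0, 0.695, 0.719, -0.0]
ft_force: [0.3, 0.4, -1.2]
width: 0.0517
grasp_force: 30.0
```

Run:
```python
from h import *
s=manip.get_state();print(s["tool_pos"],s["width"],yaw(s)[0])
cv2.imwrite("pics/w2.png",manip.snapshot("wrist"))
im=cv2.imread("pics/top0.png")
cv2.imwrite("pics/trayc.png",cv2.resize(im[115:270,95:255],None,fx=3.5,fy=3.5))
```

```text
[0.58665113 0.19803127 0.09866825] 0.05167340943901859 91.91073425380954
```

View pics/w2.png

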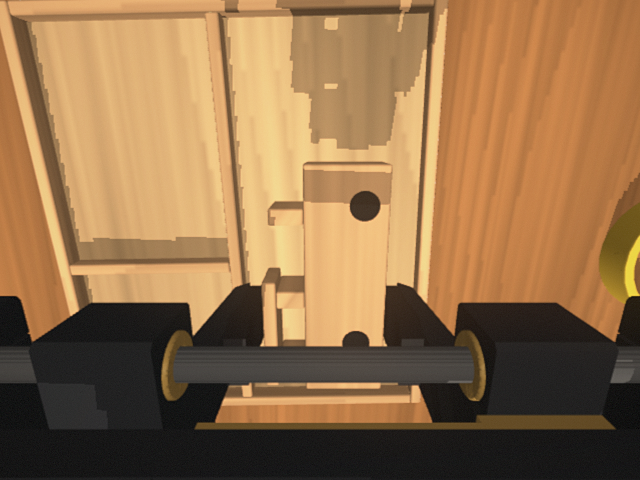

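View pics/trayc.png

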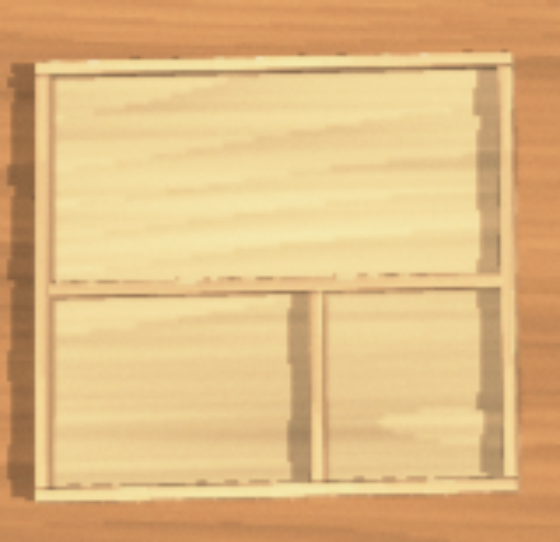

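The wrist view shows the tractor (columns 270 to 390) centred between the divider (240) and the outer wall (418). Lowering it now.

{"name": "play_rows", "arguments": {"series": [{"jaw":0.04,"xyz":[0,0,0.035],"dr":[0,0,0]},{"jaw":0.04,"xyz":[0,0,0.03],"dr":[0,0,0]},{"jaw":0.04,"xyz":[0,0,0.014],"dr":[0,0,0]},{"jaw":0.04,"xyz":[0,0,0.007],"dr":[0,0,0]},{"jaw":0.04,"xyz":[0,0,0],"dr":[0,0,0]}]}}

```text
clock: 5.82
tool_pos: [0.5867, 0.1991, 0.0131]
eef_rot: [0.0, 0.695, 0.719, 0.0]
ft_force: [0.8, 0.8, 0.1]
width: 0.0513
grasp_force: 30.0
```

{"name": "play_rows", "arguments": {"series": [{"jaw":0.068,"xyz":[0,0,0],"dr":[0,0,0]},{"jaw":0.068,"xyz":[0,0,0],"dr":[0,0,0]},{"jaw":0.068,"xyz":[0,0,0],"dr":[0,0,0]},{"jaw":0.068,"xyz":[0,0,0],"dr":[0,0,0]},{"jaw":0.068,"xyz":[0,0,-0.01],"dr":[0,0,0]}]}}

```text
clock: 6.45
tool_pos: [0.586, 0.1993, 0.0226]
eef_rot: [-0.0, 0.695, 0.719, -0.001]
ft_force: [0.3, 0.8, -0.2]
width: 0.0681
grasp_force: 0.0
```

{"name": "play_rows", "arguments": {"series": [{"jaw":0.068,"xyz":[0,0,-0.04],"dr":[0,0,0]},{"jaw":0.068,"xyz":[0,0,-0.04],"dr":[0,0,0]},{"jaw":0.088,"xyz":[-0.05,-0.02,0],"dr":[0,0,2]},{"jaw":0.088,"xyz":[-0.05,-0.02,0],"dr":[0,0,0]},{"jaw":0.088,"xyz":[-0.05,-0.02,0],"dr":[0,0,0]}]}}

```text
clock: 7.08
tool_pos: [0.5275, 0.0474, 0.1036]
eef_rot: [0.001, 0.707, 0.707, 0.0]
ft_force: [-0.5, -1.0, 0.6]
width: 0.0882
grasp_force: 0.0
```

{"name": "play_rows", "arguments": {"series": [{"jaw":0.088,"xyz":[-0.042,-0.019,0],"dr":[0,0,0]},{"jaw":0.088,"xyz":[-0.042,-0.019,0],"dr":[0,0,0]},{"jaw":0.088,"xyz":[-0.043,-0.018,0],"dr":[0,0,0]},{"jaw":0.088,"xyz":[0,0,0.02],"dr":[0,0,0]},{"jaw":0.088,"xyz":[0,0,0.03],"dr":[0,0,0]}]}}

```text
clock: 7.7
tool_pos: [0.4726, -0.0792, 0.0535]
eef_rot: [0.002, 0.708, 0.706, 0.001]
ft_force: [0.5, 0.1, -0.1]
width: 0.0877
grasp_force: 0.0
```

{"name": "play_rows", "arguments": {"series": [{"jaw":0.088,"xyz":[0,0,0.03],"dr":[0,0,0]},{"jaw":0.088,"xyz":[0,0,0.016],"dr":[0,0,0]},{"jaw":0.088,"xyz":[0,0,0],"dr":[0,0,0]},{"jaw":0.045,"xyz":[0,0,0],"dr":[0,0,0]},{"jaw":0.045,"xyz":[0,0,0],"dr":[0,0,0]}]}}

```text
clock: 8.32
tool_pos: [0.4725, -0.0784, 0.0076]
eef_rot: [0.001, 0.707, 0.707, 0.0]
ft_force: [-0.0, 0.4, -1.1]
width: 0.0697
grasp_force: 0.0
```

{"name": "play_rows", "arguments": {"series": [{"jaw":0.045,"xyz":[0,0,0],"dr":[0,0,0]},{"jaw":0.045,"xyz":[0,0,0],"dr":[0,0,0]},{"jaw":0.045,"xyz":[0,0,0],"dr":[0,0,0]},{"jaw":0.045,"xyz":[0,0,0],"dr":[0,0,0]},{"jaw":0.045,"xyz":[0,0,0],"dr":[0,0,0]}]}}

```text
clock: 8.95
tool_pos: [0.4722, -0.0783, 0.0071]
eef_rot: [0.0, 0.707, 0.707, 0.0]
ft_force: [-1.6, 0.8, 5.9]
width: 0.0553
grasp_force: 30.0
```

{"name": "play_rows", "arguments": {"series": [{"jaw":0.045,"xyz":[0,0,-0.04],"dr":[0,0,0]},{"jaw":0.045,"xyz":[0,0,-0.04],"dr":[0,0,0]},{"jaw":0.045,"xyz":[0.05,-0.004,0],"dr":[0,0,0]},{"jaw":0.045,"xyz":[0.05,-0.004,0],"dr":[0,0,0]},{"jaw":0.045,"xyz":[0.05,-0.003,0],"dr":[0,0,0]}]}}

```text
clock: 9.57
tool_pos: [0.4608, 0.0731, 0.0868]
eef_rot: [0.0, 0.707, 0.707, 0.0]
ft_force: [1.6, -0.3, -0.5]
width: 0.0551
grasp_force: 30.0
```

{"name": "play_rows", "arguments": {"series": [{"jaw":0.045,"xyz":[0.05,0,0],"dr":[0,0,0]},{"jaw":0.045,"xyz":[0.05,0,0],"dr":[0,0,0]},{"jaw":0.045,"xyz":[0.05,0,0],"dr":[0,0,0]},{"jaw":0.045,"xyz":[0.038,0,0],"dr":[0,0,0]},{"jaw":0.045,"xyz":[0,0,0.03],"dr":[0,0,0]}]}}

```text
clock: 10.2
tool_pos: [0.4618, 0.2624, 0.0576]
eef_rot: [0.001, 0.706, 0.708, 0.002]
ft_force: [0.8, -0.2, -0.5]
width: 0.0557
grasp_force: 30.0
```

{"name": "play_rows", "arguments": {"series": [{"jaw":0.045,"xyz":[0,0,0.03],"dr":[0,0,0]},{"jaw":0.045,"xyz":[0,0,0.012],"dr":[0,0,0]},{"jaw":0.045,"xyz":[0,0,0.005],"dr":[0,0,0]},{"jaw":0.045,"xyz":[0,0,0],"dr":[0,0,0]},{"jaw":0.045,"xyz":[0,0,0],"dr":[0,0,0]}]}}

```text
clock: 10.82
tool_pos: [0.4616, 0.2598, 0.0105]
eef_rot: [0.0, 0.707, 0.707, 0.001]
ft_force: [0.7, -0.2, -0.8]
width: 0.0554
grasp_force: 30.0
```

Release, rise, and go to the second large wheel at (0.530, -0.2115).

{"name": "play_rows", "arguments": {"series": [{"jaw":0.074,"xyz":[0,0,0.001],"dr":[0,0,0]},{"jaw":0.074,"xyz":[0,0,0],"dr":[0,0,0]},{"jaw":0.074,"xyz":[0,0,0],"dr":[0,0,0]},{"jaw":0.074,"xyz":[0,0,0],"dr":[0,0,0]},{"jaw":0.074,"xyz":[0,0,-0.02],"dr":[0,0,0]}]}}

```text
clock: 11.45
tool_pos: [0.4605, 0.2595, 0.028]
eef_rot: [-0.001, 0.707, 0.707, -0.001]
ft_force: [-0.6, 0.2, 0.3]
width: 0.074
grasp_force: 0.0
```

{"name": "play_rows", "arguments": {"series": [{"jaw":0.074,"xyz":[0,0,-0.05],"dr":[0,0,0]},{"jaw":0.088,"xyz":[-0.05,0,-0.01],"dr":[0,0,0]},{"jaw":0.088,"xyz":[-0.05,0,0],"dr":[0,0,0]},{"jaw":0.088,"xyz":[-0.05,0,0],"dr":[0,0,0]},{"jaw":0.088,"xyz":[-0.05,0.01,0],"dr":[0,0,0]}]}}

```text
clock: 12.08
tool_pos: [0.4707, 0.0583, 0.089]
eef_rot: [-0.0, 0.707, 0.707, 0.0]
ft_force: [1.6, 0.4, 0.4]
width: 0.0882
grasp_force: 0.0
```

{"name": "play_rows", "arguments": {"series": [{"jaw":0.088,"xyz":[-0.054,0.012,0],"dr":[0,0,0]},{"jaw":0.088,"xyz":[-0.054,0.012,0],"dr":[0,0,0]},{"jaw":0.088,"xyz":[-0.054,0.012,0],"dr":[0,0,0]},{"jaw":0.088,"xyz":[-0.054,0.012,0],"dr":[0,0,0]},{"jaw":0.088,"xyz":[-0.055,0.01,0],"dr":[0,0,0]}]}}

```text
clock: 12.7
tool_pos: [0.5292, -0.2131, 0.0888]
eef_rot: [0.0, 0.707, 0.707, 0.0]
ft_force: [0.9, 0.7, 0.4]
width: 0.088
grasp_force: 0.0
```

{"name": "play_rows", "arguments": {"series": [{"jaw":0.088,"xyz":[0.002,0,0.04],"dr":[0,0,0]},{"jaw":0.088,"xyz":[0,0,0.03],"dr":[0,0,0]},{"jaw":0.088,"xyz":[0,0,0.011],"dr":[0,0,0]},{"jaw":0.088,"xyz":[0,0,0],"dr":[0,0,0]},{"jaw":0.045,"xyz":[0,0,0],"dr":[0,0,0]}]}}

```text
clock: 13.32
tool_pos: [0.5296, -0.2095, 0.0089]
eef_rot: [0.001, 0.707, 0.707, 0.0]
ft_force: [-0.1, 0.4, 0.8]
width: 0.0801
grasp_force: 0.0
```

{"name": "play_rows", "arguments": {"series": [{"jaw":0.045,"xyz":[0,0,0],"dr":[0,0,0]},{"jaw":0.045,"xyz":[0,0,0],"dr":[0,0,0]},{"jaw":0.045,"xyz":[0,0,0],"dr":[0,0,0]},{"jaw":0.045,"xyz":[0,0,0],"dr":[0,0,0]},{"jaw":0.045,"xyz":[0,0,0],"dr":[0,0,0]}]}}

```text
clock: 13.95
tool_pos: [0.5292, -0.2093, 0.0082]
eef_rot: [0.0, 0.707, 0.707, 0.0]
ft_force: [-1.2, 0.2, 5.0]
width: 0.0552
grasp_force: 30.0
```

{"name": "play_rows", "arguments": {"series": [{"jaw":0.045,"xyz":[0,0,-0.04],"dr":[0,0,0]},{"jaw":0.045,"xyz":[0,0,-0.05],"dr":[0,0,0]},{"jaw":0.045,"xyz":[0.05,-0.01,0],"dr":[0,0,0]},{"jaw":0.045,"xyz":[0.05,-0.01,0],"dr":[0,0,0]},{"jaw":0.045,"xyz":[0.05,-0.01,0],"dr":[0,0,0]}]}}

```text
clock: 14.58
tool_pos: [0.4985, -0.0579, 0.0977]
eef_rot: [-0.0, 0.707, 0.707, -0.0]
ft_force: [0.3, -0.7, -0.6]
width: 0.0552
grasp_force: 30.0
```

{"name": "play_rows", "arguments": {"series": [{"jaw":0.045,"xyz":[0.05,-0.01,0],"dr":[0,0,0]},{"jaw":0.045,"xyz":[0.05,-0.01,0],"dr":[0,0,0]},{"jaw":0.045,"xyz":[0.05,-0.01,0],"dr":[0,0,0]},{"jaw":0.045,"xyz":[0.05,-0.009,0],"dr":[0,0,0]},{"jaw":0.045,"xyz":[0.05,0,0],"dr":[0,0,0]}]}}

```text
clock: 15.2
tool_pos: [0.4593, 0.1923, 0.0977]
eef_rot: [-0.0, 0.707, 0.707, -0.0]
ft_force: [1.1, 0.9, -0.8]
width: 0.0549
grasp_force: 30.0
```

{"name": "play_rows", "arguments": {"series": [{"jaw":0.045,"xyz":[0.045,0.001,0],"dr":[0,0,0]},{"jaw":0.045,"xyz":[0.022,0,0],"dr":[0,0,0]},{"jaw":0.045,"xyz":[0,0,0],"dr":[0,0,0]},{"jaw":0.045,"xyz":[0,0,0.03],"dr":[0,0,0]},{"jaw":0.045,"xyz":[0,0,0.02],"dr":[0,0,0]}]}}

```text
clock: 15.82
tool_pos: [0.461, 0.2566, 0.0467]
eef_rot: [-0.0, 0.708, 0.707, -0.001]
ft_force: [-0.1, -0.6, -0.6]
width: 0.055
grasp_force: 30.0
```

Run:
```python
from h import *
s=manip.get_state();print(s["tool_pos"],s["width"],yaw(s)[0])
cv2.imwrite("pics/w3.png",manip.snapshot("wrist"))
```

```text
[0.46095631 0.25655666 0.04674918] 0.05501038504598822 89.93167376881037
```

View pics/w3.png

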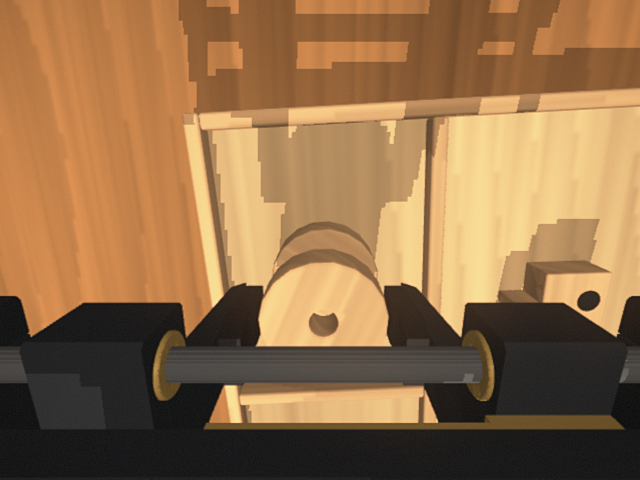

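Run:
```python
from h import *
s=dict(eef_rot=np.array([0,.7075,.7066,-.0003]),tool_pos=np.array([.46095,.25657,.04675]))
print(ray("wrist",[(323,321),(323,249)],.062,s),ray("wrist",[(325,223),(274,262),(376,262)],.025,s))
```

```text
[[0.4599222  0.25586038]
 [0.45995447 0.28773797]] [[0.4609352  0.29003358]
 [0.43464184 0.26947662]
 [0.4872511  0.26943221]]
```

The wrist view shows the held wheel, hole at (323,322), above the lower one, whose back rim is at (325,223). It sits about 3 mm short in y, so I'll shift 3 mm and set it down.

{"name": "play_rows", "arguments": {"series": [{"jaw":0.045,"xyz":[0.003,0,0],"dr":[0,0,0]},{"jaw":0.045,"xyz":[0,0,0.01],"dr":[0,0,0]},{"jaw":0.045,"xyz":[0,0,0.005],"dr":[0,0,0]},{"jaw":0.045,"xyz":[0,0,0.001],"dr":[0,0,0]},{"jaw":0.045,"xyz":[0,0,0],"dr":[0,0,0]}]}}

```text
clock: 16.5
tool_pos: [0.4613, 0.2608, 0.0319]
eef_rot: [0.0, 0.707, 0.707, 0.0]
ft_force: [-0.3, 0.0, 0.5]
width: 0.0556
grasp_force: 30.0
```

{"name": "play_rows", "arguments": {"series": [{"jaw":0.072,"xyz":[0,0,0],"dr":[0,0,0]},{"jaw":0.072,"xyz":[0,0,0],"dr":[0,0,0]},{"jaw":0.072,"xyz":[0,0,0],"dr":[0,0,0]},{"jaw":0.072,"xyz":[0,0,-0.01],"dr":[0,0,0]},{"jaw":0.072,"xyz":[0,0,-0.04],"dr":[0,0,0]}]}}

```text
clock: 17.12
tool_pos: [0.4604, 0.2604, 0.0815]
eef_rot: [-0.001, 0.707, 0.707, -0.002]
ft_force: [-0.2, 0.1, -0.6]
width: 0.0721
grasp_force: 0.0
```

{"name": "play_rows", "arguments": {"series": [{"jaw":0.088,"xyz":[-0.05,0.012,-0.02],"dr":[0,0,0]},{"jaw":0.088,"xyz":[-0.05,0.012,0],"dr":[0,0,0]},{"jaw":0.088,"xyz":[-0.05,0.012,0],"dr":[0,0,0]},{"jaw":0.088,"xyz":[-0.05,0.012,0],"dr":[0,0,0]},{"jaw":0.088,"xyz":[-0.05,0.012,0],"dr":[0,0,0]}]}}

```text
clock: 17.75
tool_pos: [0.5214, 0.009, 0.1026]
eef_rot: [0.0, 0.707, 0.707, 0.0]
ft_force: [-0.5, -0.1, 0.1]
width: 0.088
grasp_force: 0.0
```

{"name": "play_rows", "arguments": {"series": [{"jaw":0.088,"xyz":[-0.046,0.014,0],"dr":[0,0,0]},{"jaw":0.088,"xyz":[-0.046,0.014,0],"dr":[0,0,0]},{"jaw":0.088,"xyz":[-0.042,0.01,0],"dr":[0,0,0]},{"jaw":0.088,"xyz":[0,0,0],"dr":[0,0,0]},{"jaw":0.088,"xyz":[0,0,0],"dr":[0,0,0]}]}}

```text
clock: 18.38
tool_pos: [0.5587, -0.1227, 0.102]
eef_rot: [-0.0, 0.707, 0.707, 0.0]
ft_force: [0.6, 0.4, -0.1]
width: 0.0878
grasp_force: 0.0
```

{"name": "play_rows", "arguments": {"series": [{"jaw":0.075,"xyz":[-0.002,0.001,0.03],"dr":[0,0,0]},{"jaw":0.075,"xyz":[0,0,0.04],"dr":[0,0,0]},{"jaw":0.075,"xyz":[0,0,0.024],"dr":[0,0,0]},{"jaw":0.075,"xyz":[0,0,0],"dr":[0,0,0]},{"jaw":0.03,"xyz":[0,0,0],"dr":[0,0,0]}]}}

```text
clock: 19.0
tool_pos: [0.5606, -0.1248, 0.009]
eef_rot: [0.001, 0.707, 0.707, 0.0]
ft_force: [0.4, -0.6, 0.3]
width: 0.0672
grasp_force: 0.0
```

{"name": "play_rows", "arguments": {"series": [{"jaw":0.03,"xyz":[0,0,0],"dr":[0,0,0]},{"jaw":0.03,"xyz":[0,0,0],"dr":[0,0,0]},{"jaw":0.03,"xyz":[0,0,0],"dr":[0,0,0]},{"jaw":0.03,"xyz":[0,0,0],"dr":[0,0,0]},{"jaw":0.03,"xyz":[0,0,0],"dr":[0,0,0]}]}}

```text
clock: 19.62
tool_pos: [0.5602, -0.1253, 0.0082]
eef_rot: [0.0, 0.707, 0.707, 0.0]
ft_force: [-1.2, -0.5, 5.8]
width: 0.0396
grasp_force: 30.0
```

{"name": "play_rows", "arguments": {"series": [{"jaw":0.03,"xyz":[0,0,-0.04],"dr":[0,0,0]},{"jaw":0.03,"xyz":[0,0,-0.04],"dr":[0,0,0]},{"jaw":0.03,"xyz":[0.05,-0.02,0],"dr":[0,0,0]},{"jaw":0.03,"xyz":[0.05,-0.02,0],"dr":[0,0,0]},{"jaw":0.03,"xyz":[0.05,-0.02,0],"dr":[0,0,0]}]}}

```text
clock: 20.25
tool_pos: [0.4993, 0.026, 0.0877]
eef_rot: [-0.0, 0.707, 0.707, 0.0]
ft_force: [1.1, 0.2, 0.3]
width: 0.039
grasp_force: 30.0
```

{"name": "play_rows", "arguments": {"series": [{"jaw":0.03,"xyz":[0.05,-0.02,0],"dr":[0,0,0]},{"jaw":0.03,"xyz":[0.048,-0.013,0],"dr":[0,0,0]},{"jaw":0.03,"xyz":[0,0,0.02],"dr":[0,0,0]},{"jaw":0.03,"xyz":[0,0,0],"dr":[0,0,0]},{"jaw":0.03,"xyz":[0,0,0],"dr":[0,0,0]}]}}

```text
clock: 20.88
tool_pos: [0.4675, 0.1223, 0.0681]
eef_rot: [0.0, 0.708, 0.707, 0.0]
ft_force: [-0.4, -1.2, 0.4]
width: 0.039
grasp_force: 30.0
```

{"name": "play_rows", "arguments": {"series": [{"jaw":0.03,"xyz":[0,0,0.03],"dr":[0,0,0]},{"jaw":0.03,"xyz":[0,0,0.02],"dr":[0,0,0]},{"jaw":0.03,"xyz":[0,0,0.007],"dr":[0,0,0]},{"jaw":0.03,"xyz":[0,0,0],"dr":[0,0,0]},{"jaw":0.06,"xyz":[0,0,0],"dr":[0,0,0]}]}}

```text
clock: 21.5
tool_pos: [0.4677, 0.1226, 0.0115]
eef_rot: [0.001, 0.707, 0.707, 0.001]
ft_force: [-0.1, 0.3, -0.0]
width: 0.0468
grasp_force: 0.0
```

{"name": "play_rows", "arguments": {"series": [{"jaw":0.06,"xyz":[0,0,0],"dr":[0,0,0]},{"jaw":0.06,"xyz":[0,0,0],"dr":[0,0,0]},{"jaw":0.06,"xyz":[0,0,-0.01],"dr":[0,0,0]},{"jaw":0.06,"xyz":[0,0,-0.03],"dr":[0,0,0]},{"jaw":0.06,"xyz":[0,0,-0.05],"dr":[0,0,0]}]}}

```text
clock: 22.12
tool_pos: [0.4665, 0.1227, 0.1015]
eef_rot: [-0.001, 0.707, 0.707, -0.001]
ft_force: [1.0, 0.3, -0.3]
width: 0.06
grasp_force: 0.0
```

{"name": "play_rows", "arguments": {"series": [{"jaw":0.075,"xyz":[-0.05,0.006,0],"dr":[0,0,0]},{"jaw":0.075,"xyz":[-0.05,0.006,0],"dr":[0,0,0]},{"jaw":0.075,"xyz":[-0.05,0.006,0],"dr":[0,0,0]},{"jaw":0.075,"xyz":[-0.05,0.006,0],"dr":[0,0,0]},{"jaw":0.075,"xyz":[-0.05,0.006,0],"dr":[0,0,0]}]}}

```text
clock: 22.75
tool_pos: [0.4971, -0.1289, 0.1016]
eef_rot: [0.0, 0.707, 0.707, 0.0]
ft_force: [0.3, 0.0, 0.7]
width: 0.0751
grasp_force: 0.0
```

{"name": "play_rows", "arguments": {"series": [{"jaw":0.075,"xyz":[-0.05,0.008,0],"dr":[0,0,0]},{"jaw":0.075,"xyz":[-0.05,0.008,0],"dr":[0,0,0]},{"jaw":0.075,"xyz":[-0.05,0.008,0],"dr":[0,0,0]},{"jaw":0.075,"xyz":[-0.036,0.003,0],"dr":[0,0,0]},{"jaw":0.075,"xyz":[0,0,0],"dr":[0,0,0]}]}}

```text
clock: 23.38
tool_pos: [0.5238, -0.3154, 0.1011]
eef_rot: [0.0, 0.708, 0.706, -0.0]
ft_force: [0.5, 0.6, -0.6]
width: 0.075
grasp_force: 0.0
```

{"name": "play_rows", "arguments": {"series": [{"jaw":0.075,"xyz":[0.002,0,0.04],"dr":[0,0,0]},{"jaw":0.075,"xyz":[0,0,0.04],"dr":[0,0,0]},{"jaw":0.075,"xyz":[0,0,0.013],"dr":[0,0,0]},{"jaw":0.075,"xyz":[0,0,0],"dr":[0,0,0]},{"jaw":0.03,"xyz":[0,0,0],"dr":[0,0,0]}]}}

```text
clock: 24.0
tool_pos: [0.5247, -0.3115, 0.0094]
eef_rot: [0.001, 0.707, 0.707, 0.0]
ft_force: [-0.2, 0.1, 0.1]
width: 0.067
grasp_force: 0.0
```

{"name": "play_rows", "arguments": {"series": [{"jaw":0.03,"xyz":[0,0,0],"dr":[0,0,0]},{"jaw":0.03,"xyz":[0,0,0],"dr":[0,0,0]},{"jaw":0.03,"xyz":[0,0,0],"dr":[0,0,0]},{"jaw":0.03,"xyz":[0,0,0],"dr":[0,0,0]},{"jaw":0.03,"xyz":[0,0,0],"dr":[0,0,0]}]}}

```text
clock: 24.62
tool_pos: [0.5241, -0.3114, 0.0081]
eef_rot: [0.0, 0.707, 0.707, 0.0]
ft_force: [-1.0, 1.0, 5.0]
width: 0.0394
grasp_force: 30.0
```

{"name": "play_rows", "arguments": {"series": [{"jaw":0.03,"xyz":[0,0,-0.04],"dr":[0,0,0]},{"jaw":0.03,"xyz":[0,0,-0.05],"dr":[0,0,0]},{"jaw":0.03,"xyz":[0.05,-0.007,0],"dr":[0,0,0]},{"jaw":0.03,"xyz":[0.05,-0.007,0],"dr":[0,0,0]},{"jaw":0.03,"xyz":[0.05,-0.007,0],"dr":[0,0,0]}]}}

```text
clock: 25.25
tool_pos: [0.5025, -0.1598, 0.0976]
eef_rot: [-0.0, 0.707, 0.707, 0.0]
ft_force: [1.2, 0.1, -0.7]
width: 0.0389
grasp_force: 30.0
```

{"name": "play_rows", "arguments": {"series": [{"jaw":0.03,"xyz":[0.05,-0.007,0],"dr":[0,0,0]},{"jaw":0.03,"xyz":[0.05,-0.007,0],"dr":[0,0,0]},{"jaw":0.03,"xyz":[0.05,-0.007,0],"dr":[0,0,0]},{"jaw":0.03,"xyz":[0.05,-0.007,0],"dr":[0,0,0]},{"jaw":0.03,"xyz":[0.05,-0.007,0],"dr":[0,0,0]}]}}

```text
clock: 25.88
tool_pos: [0.4677, 0.0903, 0.0976]
eef_rot: [-0.0, 0.707, 0.707, -0.0]
ft_force: [0.6, 0.2, -0.0]
width: 0.0394
grasp_force: 30.0
```

{"name": "play_rows", "arguments": {"series": [{"jaw":0.03,"xyz":[0.036,0,0],"dr":[0,0,0]},{"jaw":0.03,"xyz":[0,0,0.03],"dr":[0,0,0]},{"jaw":0.03,"xyz":[0,0,0.02],"dr":[0,0,0]},{"jaw":0.03,"xyz":[0,0,0],"dr":[0,0,0]},{"jaw":0.03,"xyz":[0,0,0],"dr":[0,0,0]}]}}

```text
clock: 26.5
tool_pos: [0.4685, 0.1247, 0.0483]
eef_rot: [0.0, 0.707, 0.707, 0.0]
ft_force: [0.4, 0.4, -0.4]
width: 0.0392
grasp_force: 30.0
```

Run:
```python
from h import *
s=manip.get_state();print(s["tool_pos"],s["width"],yaw(s)[0],s["eef_rot"])
cv2.imwrite("pics/w4.png",manip.snapshot("wrist"))
```

```text
[0.46851229 0.1246945  0.04834635] 0.039198629603095135 89.9700344396284 [2.89062965e-04 7.07291606e-01 7.06921778e-01 3.17667811e-04]
```

View pics/w4.png

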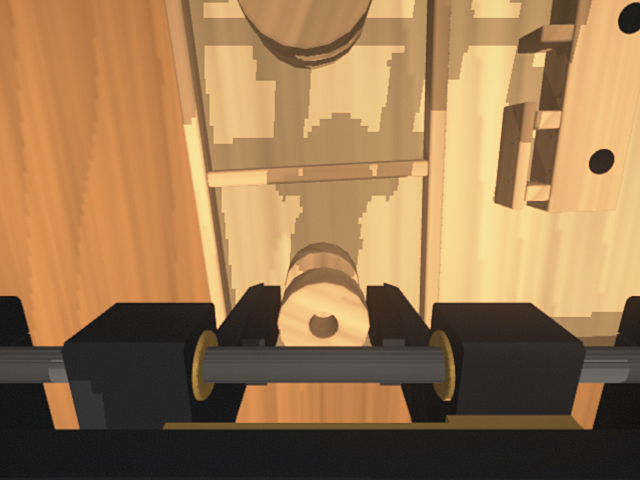

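Run:
```python
from h import *
s=dict(eef_rot=np.array([2.9e-4,.70729,.70692,3.2e-4]),tool_pos=np.array([.4685,.1247,.04835]))
print(ray("wrist",[(323,324),(323,267)],.0635,s),ray("wrist",[(323,243)],.025,s)-[0,.02])
```

```text
[[0.46745769 0.1225107 ]
 [0.46746443 0.14821599]] [[0.46749259 0.12732865]]
```

The wrist view shows the held small wheel, hole at (323,324), aligned with the lower one, rim at (323,243), to about 1 mm. The tractor and the large stack look right too.

{"name": "play_rows", "arguments": {"series": [{"jaw":0.03,"xyz":[0,0,0.01],"dr":[0,0,0]},{"jaw":0.03,"xyz":[0,0,0.006],"dr":[0,0,0]},{"jaw":0.03,"xyz":[0,0,0.001],"dr":[0,0,0]},{"jaw":0.03,"xyz":[0,0,0],"dr":[0,0,0]},{"jaw":0.03,"xyz":[0,0,0],"dr":[0,0,0]}]}}

```text
clock: 27.18
tool_pos: [0.4683, 0.1248, 0.0309]
eef_rot: [0.0, 0.707, 0.707, 0.0]
ft_force: [-0.7, 0.2, -1.0]
width: 0.0395
grasp_force: 30.0
```

{"name": "play_rows", "arguments": {"series": [{"jaw":0.06,"xyz":[0,0,0],"dr":[0,0,0]},{"jaw":0.06,"xyz":[0,0,0],"dr":[0,0,0]},{"jaw":0.06,"xyz":[0,0,0],"dr":[0,0,0]},{"jaw":0.06,"xyz":[0,0,-0.01],"dr":[0,0,0]},{"jaw":0.06,"xyz":[0,0,-0.04],"dr":[0,0,0]}]}}

```text
clock: 27.8
tool_pos: [0.4673, 0.1247, 0.0806]
eef_rot: [-0.001, 0.707, 0.707, -0.001]
ft_force: [0.3, -0.1, -0.5]
width: 0.0602
grasp_force: 0.0
```

{"name": "play_rows", "arguments": {"series": [{"jaw":0.06,"xyz":[0,0,-0.05],"dr":[0,0,0]},{"jaw":0.06,"xyz":[-0.05,0,-0.04],"dr":[0,0,0]},{"jaw":0.06,"xyz":[-0.05,0,-0.02],"dr":[0,0,0]},{"jaw":0.06,"xyz":[-0.05,0,0],"dr":[0,0,0]},{"jaw":0.06,"xyz":[-0.05,0,0],"dr":[0,0,0]}]}}

```text
clock: 28.42
tool_pos: [0.4678, -0.0756, 0.1909]
eef_rot: [0.001, 0.707, 0.707, 0.0]
ft_force: [0.7, -0.3, -0.6]
width: 0.0598
grasp_force: 0.0
```

{"name": "play_rows", "arguments": {"series": [{"jaw":0.06,"xyz":[-0.05,-0.01,0],"dr":[0,0,0]},{"jaw":0.06,"xyz":[-0.05,-0.01,0],"dr":[0,0,0]},{"jaw":0.06,"xyz":[-0.05,-0.01,0],"dr":[0,0,0]},{"jaw":0.06,"xyz":[-0.05,0,0],"dr":[0,0,0]},{"jaw":0.06,"xyz":[-0.05,0,0],"dr":[0,0,0]}]}}

```text
clock: 29.05
tool_pos: [0.4376, -0.3256, 0.1906]
eef_rot: [0.0, 0.707, 0.707, 0.0]
ft_force: [0.6, 0.7, 0.2]
width: 0.0598
grasp_force: 0.0
```

Run:
```python
from h import *
im=manip.snapshot("top");cv2.imwrite("pics/top9.png",im)
cv2.imwrite("pics/top9c.png",cv2.resize(im[95:300,95:485],None,fx=2,fy=2,interpolation=cv2.INTER_CUBIC))
```

View pics/top9c.png

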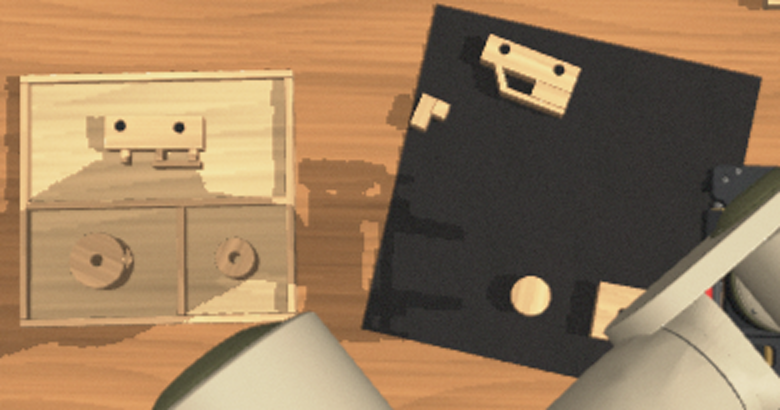

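The top view shows the tractor in the long compartment at crop (155,138). The large wheels are stacked at (98,260) and the small ones at (236,258). The van, disc and square have not moved.

```bash
python3 -c "
from plant import manip
print(manip.sign_off())"
```

```text
the job is handed in; nothing more can be done
None
```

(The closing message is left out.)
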